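# Sort the bench things into their trays

## Task

Tidy the bench: put the two cartons into the divided tray, one flat in each bay (either way round); lay the marker and the highlighter flat on the floor of the plain four-walled tray, side by side and not on top of each other; and lay the wood offcut flat on the floor of the open-ended channel, along it, with neither end sticking out. Leave the roll of tape and the phone where they are.

Things in the scene. Friction and masses are not known exactly. Their poses are not given: they have to be found in the camera images.
- box_screws_mid (a point): brown cardboard carton, closed, 60 x 85 x 40 mm (x, y, height), about 0.35 kg; the point is its centre, half-way up (20 mm over its underside). x runs across its 60 mm width, y along its 85 mm length, z up
- box_dowels_mid (a point): grey cardboard carton, closed, flatter and longer: 65 x 100 x 30 mm (x, y, height), about 0.2 kg; the point is its centre, half-way up (15 mm). x across its 65 mm width, y along its 100 mm length, z up
- block_walnut_mid (a point): planed dark brown wood offcut, 45 x 140 x 28 mm (x, y, height), about 0.11 kg; the point is its centre, half-way up (14 mm). x across its 45 mm width, y along its 140 mm length, z up
- marker_black_mid (a point): black marker pen lying on the table, 135 mm long, barrel 17 mm wide and 18 mm high, does not roll, 20 g; the point is its middle, half-way up (9 mm). y runs along the barrel, x across it, z up
- highlighter_mid (a point): yellow highlighter pen lying on the table, 125 mm long, barrel 15 mm wide and 16 mm high, does not roll, 18 g; the point is its middle, half-way up (8 mm). y runs along the barrel, x across it, z up
- carton_tray: divided wooden tray (dark rim, paler floor), fixed to the table, the largest: 137 x 254 mm (x, y), rim 20 mm above the table, walls 6 mm, floor 4 mm thick. A 6 mm wall across its middle (16 mm high) parts it into two equal bays, each 125 mm (x) by 118 mm (y) inside, centred at y = +62 and y = -62 mm. Origin: centre of its underside, on the table top; y along its long side, z up
- marker_tray: plain wooden tray without divider, fixed to the table, four walls all round: 132 x 177 mm (x, y), 120 x 165 mm inside, rim 20 mm above the table, floor 4 mm thick. Origin: centre of its underside, on the table top; y along its long side, z up
- offcut_channel: open-ended wooden channel, fixed to the table: a 112 x 160 mm (x, y) floor 4 mm thick with a 6 mm wall, 20 mm high, along each 160 mm side only (100 mm between them); both ends are open. Origin: centre of its underside, on the table top; y along the channel, z up
- tape_roll_mid (a point): bystander: roll of black tape lying flat, 110 mm across, 45 mm high; the point is its centre, half-way up; z up
- phone_mid (a point): bystander: black phone lying flat, 149 x 73 x 9 mm (x, y, height); the point is its centre, half-way up; z up

How it is judged:
By the outcome, as a careful person would: the job done as asked, in the order asked, and still so for the second after the job is handed in, with the robot touching nothing.
It also fails if it takes over 120 s, if anything falls off the work surface, if the arm or the gripper's body presses on something with over 40 N, if the wrist force passes 120 N, or if a joint passes its speed limit or range.

## Robot

A 6-joint arm with a two-finger parallel gripper is mounted at the origin on the work surface; the furniture and walls round the work are solid. World frame = base frame: x ahead of the robot, y to its left, z up, the work surface at z = 0. Lengths are in m, angles in rad, forces in N, time in s.
With the tool pointing down it reaches from about 0.35 to 0.975 m from the base axis. Payload 7.1 kg.
Tool frame: the origin (TCP) lies midway between the tips of the shut fingers; the grasp point (between the pads) lies 19 mm behind it; z points along the fingers, y is the line along which they close (so a half turn about z gives the same grasp; the last joint's range is limited). The gripper opens to 88 mm and grips with 3 to 60 N. Pads are 20 mm wide; open, the fingers measure 115 mm over their backs; the gripper's body (75 mm by 178 mm) begins 61 mm behind the grasp point.
Start: joints at [-0.019, 0.423, 1.63, -0, 1.089, -0.019], TCP at [0.625, 0, 0.223] pointing down, gripper open.
Joint ranges: [-3, 3], [-0.9, 2.11], [0.09, 2.58], [-1.31, 4.45], [0.11, 2.69], [-2.54, 2.54]. Speed limits (rad/s): [2.39, 2.39, 3.01, 3.14, 3.14, 3.14].

## Interface

Orientations are given as a unit quaternion [w, x, y, z].
In Python, from station import move_pose, movel, movej, command_gripper, wait, inverse_kinematics, read_camera, camera_info, MotionError, job_done, get_time, get_joint_pos, get_qvel, get_effort, get_tcp_pos, get_ee_rot, get_ft_force, get_ft_torque, get_grip_width, get_finger_force gives the robot as it stands. Calls block until the motion is done:
- move_pose(position, orientation): joint-space move of the TCP to a pose.
- movel(position, frame=None, v=0.15, until_force=None): straight line of the TCP; frame=None keeps the orientation; v is the mean speed in m/s. With until_force (N) it stops when the force on the tool has changed by that much, and returns True; else False.
- movej(angles): joint-space move.
- command_gripper(opening): opening from 0.0 (shut) to 1.0 (fully open); the grip force is fixed at half the most; returns when the fingers have stopped.
- wait(seconds).
- inverse_kinematics(position, orientation): joint angles nearest the present ones, or None.
- read_camera(name): name is "scene" or "side" or "wrist"; returns the picture (480x640x3 uint8, red, green, blue); there is no depth.
- camera_info(name): a dict with "intrinsics" (3x3 intrinsics, pixels), "T" (4x4, takes a point from camera to world coordinates); the wrist camera has in their place "tool_from_camera" (4x4, takes a point from camera to tool coordinates, whose origin is the TCP and whose axes are the flange's). Camera axes: x right, y up, looking along -z (the intrinsics and any distortion apply to the point x, -y, -z); pixel columns grow to the right and rows downward; lengths in m; the calibration is good to about 2 mm. The wrist camera is an equidistant fisheye: a pixel r from the principal point sees the ray r / f radians off the axis. A picture is of the moment at which its call begins: read the wrist's pose just before it. camera_info takes no time and is no camera call.
A pose or a line that the arm cannot do raises MotionError and nothing moves.
- job_done(): hands the job in; it is judged then, once.
Readings, each from a call of its own:
- get_time(): time.
- get_joint_pos(): joint angles.
- get_qvel(): joint speeds.
- get_effort(): joint torques, N m.
- get_tcp_pos(): TCP position.
- get_ee_rot(): TCP orientation.
- get_ft_force(): force on the tool from outside, world axes, zero at the start.
- get_ft_torque(): the same for the moment, N m.
- get_grip_width(): opening from 0.0 (shut) to 1.0 (fully open).
- get_finger_force(): force on a finger pad.
Only numpy, scipy, OpenCV 4.12 (cv2) and the standard library are available. Lean on these libraries where they do the work, as an engineer would, in place of code of your own. Each camera call takes 0.05 s, during which the arm holds its last target. There are 200 camera calls.

## Working session

There is one attempt and no reset: what is moved stays moved. The work goes in short steps, each a Python script; the robot and the scene stay as the last script left them, time stands still between calls to the robot, and variables do not carry over. Pictures are saved under pics/ and viewed, at most 14 in all, crops included, and the job is handed in when it is done.

```bash
mkdir -p pics; ls
python3 - <<'E'
from station import *
import cv2,numpy as np
np.set_printoptions(precision=4,suppress=True)
for n in ("scene","side","wrist"):
    im=read_camera(n); cv2.imwrite(f"pics/{n}0.png",im[:,:,::-1]); print(n,camera_info(n))
print(get_tcp_pos(),get_ee_rot(),get_time())
E
```

```text
pics
scene {'intrinsics': array([[476.6494,   0.    , 319.976 ],
       [  0.    , 476.6494, 232.9889],
       [  0.    ,   0.    ,   1.    ]]), 'T': array([[ 0.676 ,  0.5443, -0.4967, -0.0693],
       [-0.7366,  0.5159, -0.4373, -0.5276],
       [ 0.0182,  0.6615,  0.7497,  0.9123],
       [ 0.    ,  0.    ,  0.    ,  1.    ]])}
side {'intrinsics': array([[456.8944,   0.    , 317.8654],
       [  0.    , 456.8944, 236.2069],
       [  0.    ,   0.    ,   1.    ]]), 'T': array([[ 0.9561,  0.1505, -0.2514,  0.1195],
       [-0.293 ,  0.4819, -0.8258, -1.2301],
       [-0.0032,  0.8632,  0.5048,  0.7725],
       [ 0.    ,  0.    ,  0.    ,  1.    ]])}
wrist {'intrinsics': array([[371.6483,   0.    , 321.7867],
       [  0.    , 371.6483, 243.634 ],
       [  0.    ,   0.    ,   1.    ]]), 'tool_from_camera': array([[-0.0003,  0.9683,  0.2499,  0.0675],
       [ 1.    ,  0.0005, -0.0008,  0.0007],
       [-0.0009,  0.2499, -0.9683, -0.1625],
       [ 0.    ,  0.    ,  0.    ,  1.    ]])}
[0.6246 0.     0.2221] [-0.0004  0.7071  0.7071 -0.0004] 0.15
```

View pics/scene0.png

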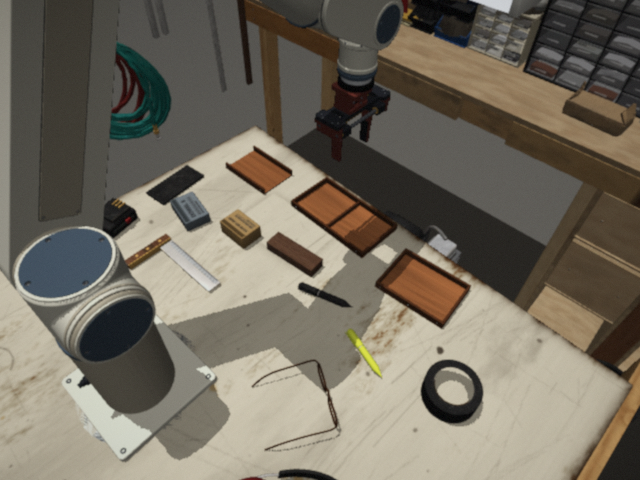

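View pics/side0.png

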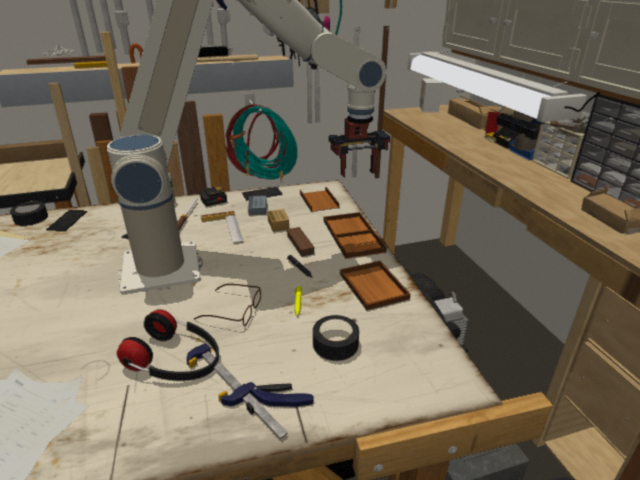

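```bash
cat > h.py <<'E'
from station import *
import cv2,numpy as np,json
from scipy.spatial.transform import Rotation as Ro
np.set_printoptions(precision=4,suppress=True)
def snap(name):
    q=get_ee_rot(); p=get_tcp_pos(); im=read_camera("wrist")[:,:,::-1].copy()
    cv2.imwrite(f"pics/{name}_raw.png",im)
    json.dump([list(map(float,p)),list(map(float,q))],open(f"pics/{name}.json","w"))
def ortho(name,z,x0,x1,y0,y1,res):
    """top view at plane z: row 0 = x1, col 0 = y1 (x up, y left)"""
    p,q=json.load(open(f"pics/{name}.json")); im=cv2.imread(f"pics/{name}_raw.png")
    c=camera_info("wrist"); K=np.array(c["intrinsics"]); T=np.eye(4)
    T[:3,:3]=Ro.from_quat([q[1],q[2],q[3],q[0]]).as_matrix(); T[:3,3]=p
    T=np.linalg.inv(T@np.array(c["tool_from_camera"]))
    X,Y=np.meshgrid(np.arange(x1,x0,-res),np.arange(y1,y0,-res),indexing="ij")
    P=np.stack([X,Y,X*0+z],-1)@T[:3,:3].T+T[:3,3]
    a=P*[1,-1,-1]; r=np.hypot(a[...,0],a[...,1])+1e-12; s=np.arctan2(r,a[...,2])/r
    u=K[0,0]*a[...,0]*s+K[0,2]; v=K[1,1]*a[...,1]*s+K[1,2]
    return cv2.remap(im,u.astype(np.float32),v.astype(np.float32),cv2.INTER_LINEAR)
E
python3 - <<'E'
from h import *
for n,y in (("L",.22),("R",-.2)):
    move_pose([.58,y,.40],[0,1,0,0]); wait(.2); snap(n)
print(get_time())
cv2.imwrite("pics/oL.png",ortho("L",0.0,.35,.95,-.15,.6,.001))
cv2.imwrite("pics/oR.png",ortho("R",0.0,.35,.95,-.55,.2,.001))
E
```

```text
3.8917
```

View pics/oL.png

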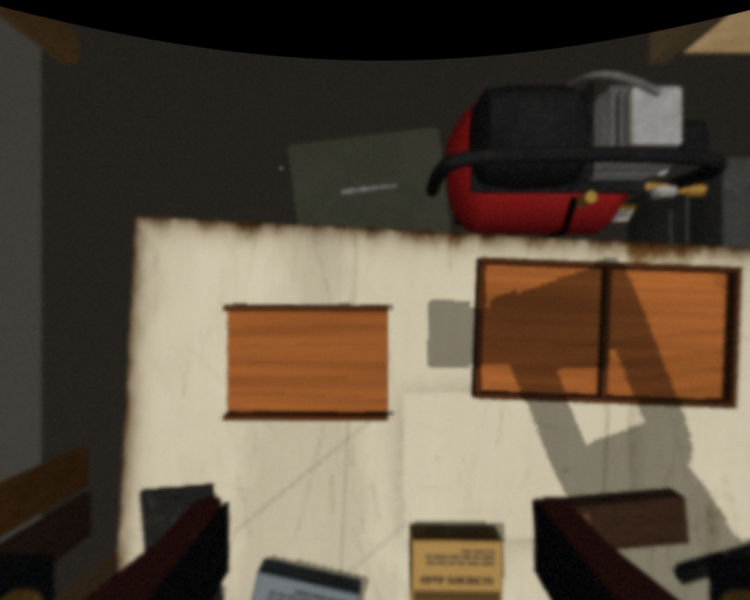

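View pics/oR.png

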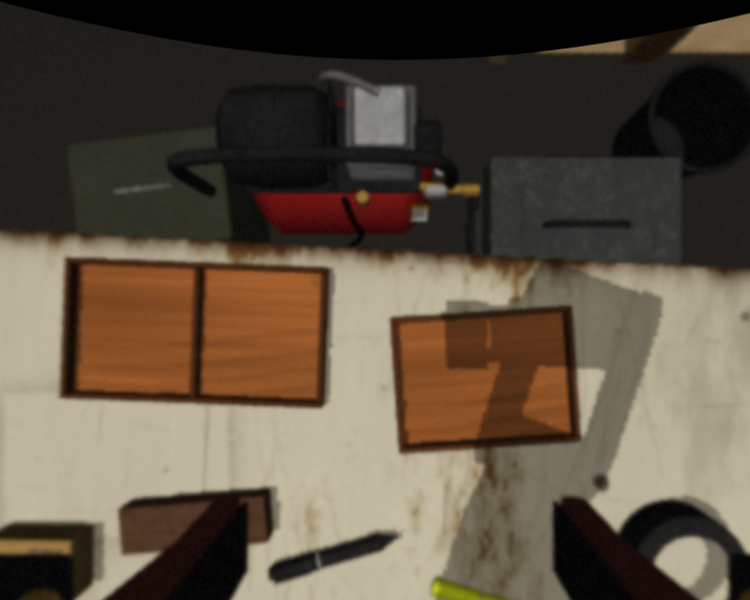

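Run:
```python
from h import *
for n,y in (("B",-.12),("A",.24)):
    move_pose([.54,y,.40],[0,0,1,0]); wait(.2); snap(n)
print(get_time())
cv2.imwrite("pics/oA.png",ortho("A",0.02,.22,.62,-.05,.55,.001))
cv2.imwrite("pics/oB.png",ortho("B",0.02,.22,.62,-.45,.2,.001))
```

```text
8.3
```

View pics/oA.png

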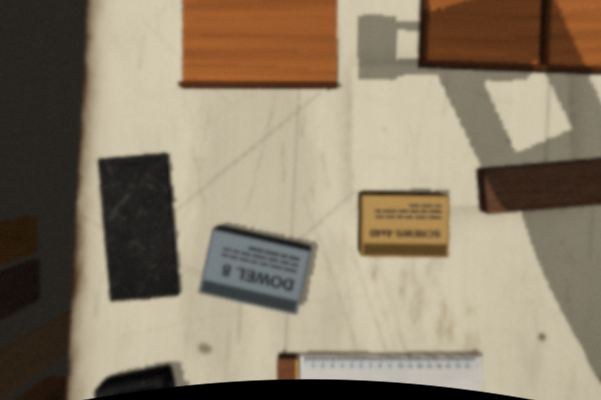

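View pics/oB.png

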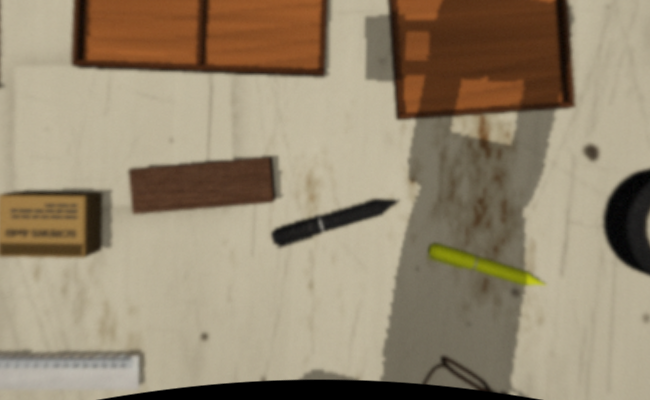

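```bash
cat > meas.py <<'E'
from h import *
R=.0005
def seg(name,z,box,cond,tag):
    im=ortho(name,z,*box,R); hsv=cv2.cvtColor(im,cv2.COLOR_BGR2HSV).astype(int)
    m=cond(hsv[...,0],hsv[...,1],hsv[...,2]).astype(np.uint8)
    m=cv2.morphologyEx(m,cv2.MORPH_CLOSE,np.ones((9,9)));m=cv2.morphologyEx(m,cv2.MORPH_OPEN,np.ones((7,7)))
    cs=cv2.findContours(m,cv2.RETR_EXTERNAL,cv2.CHAIN_APPROX_NONE)[0]; c=max(cs,key=cv2.contourArea)
    r=cv2.minAreaRect(c); b=cv2.boxPoints(r)
    w=np.stack([box[1]-b[:,1]*R,box[3]-b[:,0]*R],-1); ctr=w.mean(0)
    e=[w[1]-w[0],w[2]-w[1]]; e.sort(key=np.linalg.norm)
    L=e[1]; print(tag,"ctr",ctr,"dims",np.round([np.linalg.norm(v)*1e3 for v in e],1),"long-axis deg",round(np.degrees(np.arctan2(L[1],L[0]))%180,1))
    cv2.drawContours(im,[c],-1,(255,255,0),1); cv2.drawContours(im,[b.astype(int)],-1,(0,0,255),1)
    cv2.imwrite(f"pics/seg_{tag}.png",im); return im
E
python3 - <<'E'
from meas import *
ims=[seg("A",.030,(.29,.42,.22,.38),lambda h,s,v:(h>85)&(h<125)&(s>40)&(v>95),"dowel"),
seg("A",.040,(.34,.46,.08,.22),lambda h,s,v:(s>95)&(v>140),"screws"),
seg("B",.028,(.39,.49,-.10,.09),lambda h,s,v:(v<105)&(s>60),"walnut"),
seg("B",.009,(.36,.45,-.215,-.05),lambda h,s,v:(v<75),"marker"),
seg("B",.008,(.32,.40,-.37,-.21),lambda h,s,v:(s>150),"high"),
seg("L",.02,(.51,.68,.18,.40),lambda h,s,v:(s>110),"chan"),
seg("R",.02,(.52,.71,-.15,.16),lambda h,s,v:(s>110)&(v>30),"ctray"),
seg("R",.02,(.48,.67,-.40,-.17),lambda h,s,v:(s>110),"mtray")]
H=max(i.shape[0] for i in ims); 
pad=lambda i:cv2.copyMakeBorder(i,0,H-i.shape[0],0,4,cv2.BORDER_CONSTANT)
r1=cv2.hconcat([pad(i) for i in ims[:4]]);r2=cv2.hconcat([pad(i) for i in ims[4:]])
w=max(r1.shape[1],r2.shape[1]); f=lambda r:cv2.copyMakeBorder(r,0,0,0,w-r.shape[1],cv2.BORDER_CONSTANT)
o=cv2.vconcat([f(r1),f(r2)]); s=800/w; cv2.imwrite("pics/seg.png",cv2.resize(o,(800,int(o.shape[0]*s)),interpolation=cv2.INTER_AREA))
E
```

```text
Traceback (most recent call last):
  File "meas.py", line 7, in seg
    cs=cv2.findContours(m,cv2.RETR_EXTERNAL,cv2.CHAIN_APPROX_NONE)[0]; c=max(cs,key=cv2.contourArea)
                                                                         ~~~^^^^^^^^^^^^^^^^^^^^^^^^
ValueError: max() iterable argument is empty
```

```bash
cat > m1.py <<'E'
from meas import *
im=cv2.cvtColor(ortho("A",.03,.29,.42,.22,.38,.0005),cv2.COLOR_BGR2HSV); 
for x,y in ((.35,.30),(.37,.30),(.325,.295),(.41,.25)): print(im[int((.42-x)/.0005),int((.38-y)/.0005)])
ims=[seg("A",.030,(.29,.42,.22,.38),lambda h,s,v:(h>80)&(h<135)&(s>25)&(v>85),"dowel"),
seg("A",.040,(.34,.46,.08,.22),lambda h,s,v:(s>95)&(v>140),"screws"),
seg("B",.028,(.39,.49,-.10,.09),lambda h,s,v:(v<105)&(s>60),"walnut"),
seg("B",.009,(.36,.45,-.215,-.05),lambda h,s,v:(v<75),"marker"),
seg("B",.008,(.32,.40,-.37,-.21),lambda h,s,v:(s>150),"high"),
seg("L",.02,(.51,.68,.18,.40),lambda h,s,v:(s>110),"chan"),
seg("R",.02,(.52,.71,-.15,.16),lambda h,s,v:(s>110)&(v>30),"ctray"),
seg("R",.02,(.48,.67,-.40,-.17),lambda h,s,v:(s>110),"mtray")]
H=max(i.shape[0] for i in ims); 
pad=lambda i:cv2.copyMakeBorder(i,0,H-i.shape[0],0,4,cv2.BORDER_CONSTANT)
r1=cv2.hconcat([pad(i) for i in ims[:4]]);r2=cv2.hconcat([pad(i) for i in ims[4:]])
w=max(r1.shape[1],r2.shape[1]); f=lambda r:cv2.copyMakeBorder(r,0,0,0,w-r.shape[1],cv2.BORDER_CONSTANT)
o=cv2.vconcat([f(r1),f(r2)]); s=800/w; cv2.imwrite("pics/seg.png",cv2.resize(o,(800,int(o.shape[0]*s)),interpolation=cv2.INTER_AREA))
E
python3 m1.py
```

```text
[101  21  95]
[ 97  21 111]
[90 26 58]
[ 22  47 196]
dowel ctr [0.3857 0.3155] dims [4.5 8. ] long-axis deg 90.0
screws ctr [0.4032 0.1483] dims [45.2 82.9] long-axis deg 89.4
walnut ctr [ 0.4364 -0.0046] dims [ 44.6 141.1] long-axis deg 94.9
marker ctr [ 0.3986 -0.1328] dims [ 17.8 126.4] long-axis deg 107.4
high ctr [ 0.352  -0.2874] dims [ 16.4 116.8] long-axis deg 74.2
chan ctr [0.5873 0.2923] dims [109.5 155.2] long-axis deg 89.6
ctray ctr [ 0.6281 -0.0003] dims [157.1 252.8] long-axis deg 87.8
mtray ctr [ 0.5582 -0.2815] dims [156.9 174.2] long-axis deg 93.8
```

View pics/seg.png

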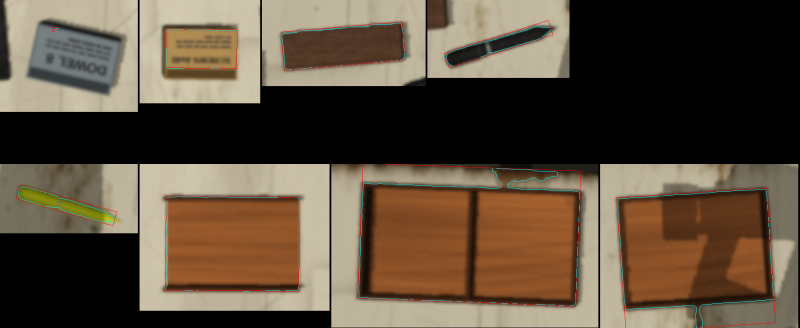

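```bash
sed -i 's/def seg(name,z,box,cond,tag)/def seg(name,z,box,cond,tag,k=7,kc=9)/; s/np.ones((9,9))/np.ones((kc,kc))/; s/np.ones((7,7))/np.ones((k,k))/' meas.py
python3 - <<'E'
from meas import *
ims=[seg("A",.030,(.29,.42,.22,.37),lambda h,s,v:(h>80)&(h<125)&(v>45),"dowel",9,21),
seg("A",.040,(.34,.46,.08,.22),lambda h,s,v:(s>75)&(v>65),"screws",9,15),
seg("L",.02,(.51,.68,.18,.40),lambda h,s,v:(s>110),"chan",25,15),
seg("R",.02,(.52,.71,-.15,.16),lambda h,s,v:(s>110),"ctray",45,45),
seg("R",.02,(.48,.67,-.40,-.17),lambda h,s,v:(s>110),"mtray",45,45)]
H=max(i.shape[0] for i in ims); 
pad=lambda i:cv2.copyMakeBorder(i,0,H-i.shape[0],0,4,cv2.BORDER_CONSTANT)
r1=cv2.hconcat([pad(i) for i in ims[:3]]);r2=cv2.hconcat([pad(i) for i in ims[3:]])
w=max(r1.shape[1],r2.shape[1]); f=lambda r:cv2.copyMakeBorder(r,0,0,0,w-r.shape[1],cv2.BORDER_CONSTANT)
o=cv2.vconcat([f(r1),f(r2)]); s=760/o.shape[0]; cv2.imwrite("pics/seg2.png",cv2.resize(o,(800,int(o.shape[0]*800/w)),interpolation=cv2.INTER_AREA)[:600])
E
```

```text
dowel ctr [0.3524 0.2941] dims [63.8 96.9] long-axis deg 77.1
screws ctr [0.3984 0.1497] dims [62.7 87.4] long-axis deg 89.4
chan ctr [0.5875 0.2918] dims [109.  153.5] long-axis deg 90.0
ctray ctr [ 0.6283 -0.011 ] dims [163.5 277. ] long-axis deg 90.0
mtray ctr [ 0.5709 -0.2808] dims [132.7 174.3] long-axis deg 94.1
```

View pics/seg2.png

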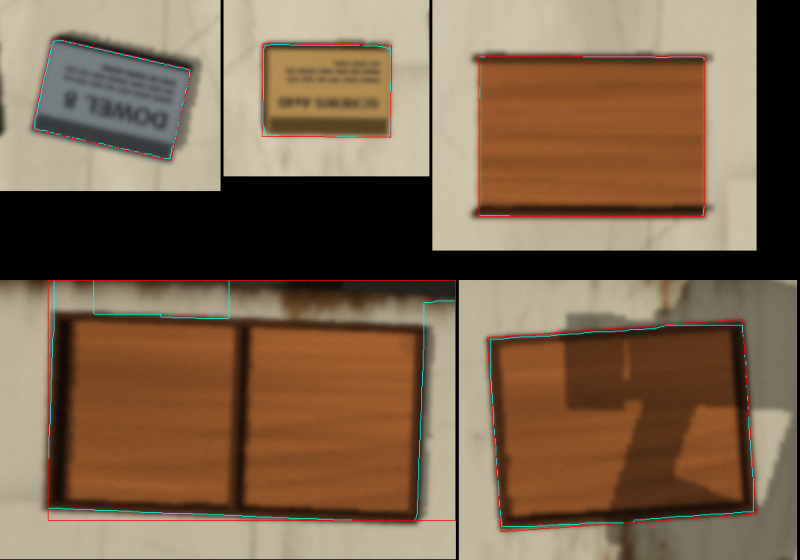

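Run:
```python
from meas import *
c=lambda h,s,v:(s>110)
for n in "RL":
    im=seg(n,.02,(.52,.692,-.15,.16),c,"ctray"+n,35,15)
    cv2.imwrite(f"pics/c{n}.png",im)
seg("R",.02,(.48,.67,-.40,-.17),c,"mtray",35,15)
for n in "LA": seg(n,.004,(.51,.68,.18,.40),c,"chan"+n,25,15)
cv2.imwrite("pics/cRL.png",cv2.vconcat([cv2.imread("pics/cR.png"),cv2.imread("pics/cL.png")])[:600])
```

```text
ctrayR ctr [ 0.6217 -0.0001] dims [144.7 252.7] long-axis deg 87.9
ctrayL ctr [0.6215 0.0033] dims [144.3 252.5] long-axis deg 88.0
mtray ctr [ 0.5708 -0.2808] dims [131.2 174.3] long-axis deg 94.1
chanL ctr [0.5857 0.294 ] dims [112.5 158. ] long-axis deg 90.0
chanA ctr [0.5918 0.2923] dims [113.5 158.5] long-axis deg 90.0
```

View pics/cRL.png

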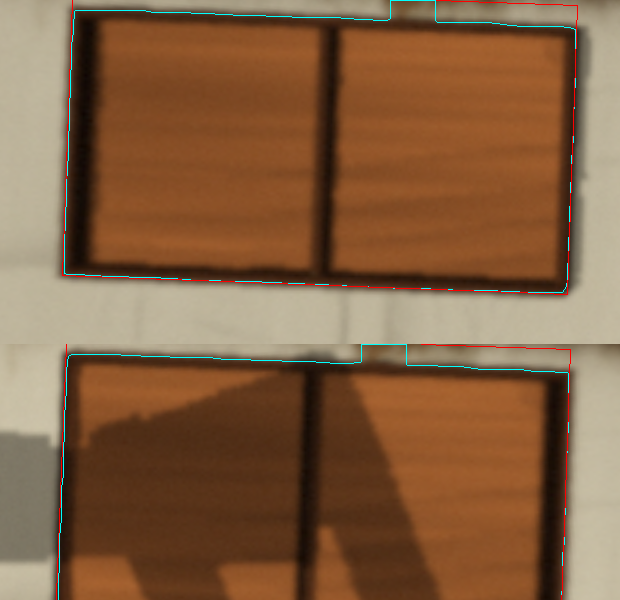

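```bash
cat >> h.py <<'E'
def quat(long_deg):
    t=np.radians(long_deg-90); y=np.array([np.cos(t),np.sin(t),0]); z=np.array([0,0,-1.])
    q=Ro.from_matrix(np.stack([np.cross(y,z),y,z],1)).as_quat(); return [q[3],*q[:3]]
def pick(xy,ang,z,op=1.0,up=.15):
    move_pose([*xy,up],quat(ang)); command_gripper(op); movel([*xy,z+.02],v=.25)
    hit=movel([*xy,z],v=.06,until_force=12); command_gripper(0)
    print("pick hit",hit,"width mm",get_grip_width()*88,"F",get_finger_force())
    movel([*xy,up],v=.25); print("lifted width",get_grip_width()*88,"t",get_time())
def place(xy,ang,z,op,up=.15):
    move_pose([*xy,up],quat(ang)); movel([*xy,z+.02],v=.25)
    hit=movel([*xy,z],v=.05,until_force=8); print("place hit",hit,get_tcp_pos(),"width",get_grip_width()*88)
    command_gripper(op); wait(.1); movel([*xy,up],v=.25); print("t",get_time())
E
python3 - <<'E'
from h import *
pick([.3985,.1495],89.4,.006)
place([.6151,-.0605],88,.011,.9)
E
```

```text
pick hit False width mm 59.76616770782998 F 29.995595812797546
lifted width 60.04139782462499 t 12.2833
place hit False [ 0.615  -0.0605  0.0108] width 59.629932287967065
t 15.9417
```

Run:
```python
from h import *
pick([.3524,.2941],77.1,.004)
place([.6195,.0635],88,.009,.92)
a=94.1; t=np.radians(a-90); ex=np.array([np.cos(t),np.sin(t)]); c=np.array([.5708,-.2808])
pick([.3986,-.1320],107.4,.003,.6)
place(c+.023*ex,a,.008,.32)
pick([.352,-.2874],74.2,.003,.6)
place(c-.023*ex,a,.008,.30)
pick([.4364,-.0046],94.9,.004,.9)
place([.5885,.293],90,.009,.68)
for n,y in (("EL",.14),("ER",-.2)):
    move_pose([.46,y,.36],[0,0,1,0]); wait(.2); snap(n)
print(get_time())
cv2.imwrite("pics/oE.png",cv2.hconcat([ortho("EL",0.02,.30,.72,.08,.42,.001),ortho("ER",0.02,.30,.72,-.38,.08,.001)]))
```

```text
pick hit False width mm 65.29212481522146 F 30.000468492507935
lifted width 65.29217988644537 t 20.3
place hit False [0.6194 0.0634 0.0088] width 64.96589250338671
t 24.1
pick hit False width mm 16.69348509512149 F 29.971937835216522
lifted width 16.986125853355933 t 28.4
place hit False [ 0.5936 -0.2791  0.0078] width 16.370001280922192
t 31.7917
pick hit False width mm 14.55686039497527 F 29.96656894683838
lifted width 14.7717016739895 t 35.8917
place hit False [ 0.5478 -0.2824  0.0078] width 15.251309853254275
t 39.125
pick hit False width mm 44.80820369674061 F 30.000313818454742
lifted width 45.11669623737469 t 43.7083
place hit False [0.5884 0.293  0.0088] width 45.407950165528774
t 47.4417
50.7667
```

View pics/oE.png

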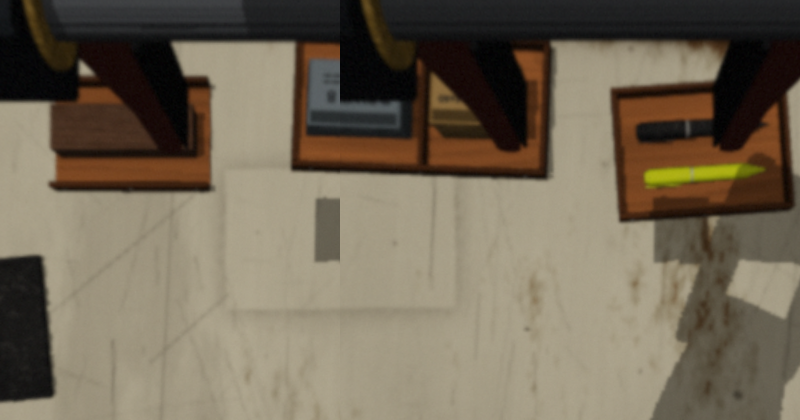

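The overview shows all five items in their trays. The offcut looks shifted toward +y, near the channel end, so I'll look straight down on it.

Run:
```python
from meas import *
for n,y in (("F0",0),("F1",.29)):
    move_pose([.53,y,.36],[0,1,0,0]); wait(.2); snap(n)
seg("F1",.032,(.52,.66,.19,.40),lambda h,s,v:(s>40)&(v<85),"wal",25,9)
seg("F1",.004,(.51,.68,.18,.40),lambda h,s,v:(s>110),"chan",25,25)
a=ortho("F1",.004,.50,.70,.19,.40,.0007);b=ortho("F0",.02,.52,.72,-.15,.16,.0007)
w1=ortho("F1",.032,.50,.70,.19,.40,.0007)
print(get_time())
cv2.imwrite("pics/oF.png",cv2.vconcat([cv2.hconcat([a,w1]),cv2.copyMakeBorder(b,0,0,0,2*a.shape[1]-b.shape[1],cv2.BORDER_CONSTANT)]))
```

```text
wal ctr [0.587  0.2413] dims [41.5 45. ] long-axis deg 0.0
chan ctr [0.589  0.2923] dims [112.  158.5] long-axis deg 90.0
55.3583
```

View pics/oF.png

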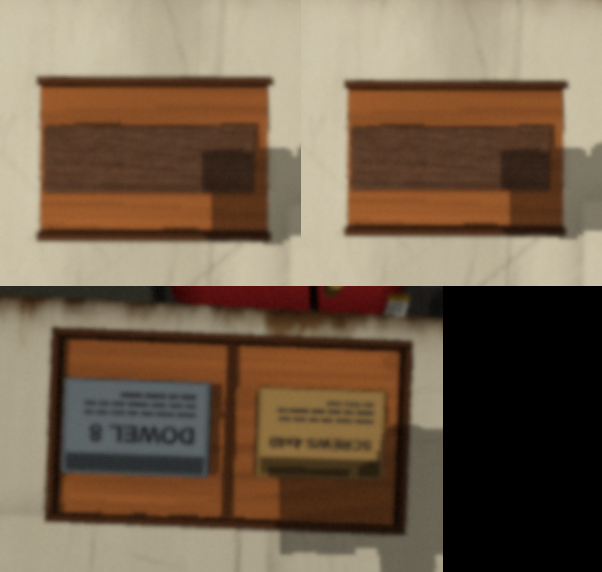

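The offcut's ends sit about 6 and 12 mm inside the channel. Both cartons lie flat within their bays, and the pens lie side by side on their tray's floor. I'm handing the job in.

```bash
python3 -c "
from station import *
print(job_done())"
```

```text
the job is handed in; nothing more can be done
None
```

The job is handed in at about 55 s on the robot clock: both cartons, both pens and the offcut are in their places by the final pictures, and the tape and phone were not touched; no verdict came back.

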